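# Make the vegetable slicer safe

## Task

The slicing is finished, so make the slicer safe to put away. Lift the white food holder off it by its green grip and gently stand it upright on the black board; then slide the green selector on the slicer's near rail all the way towards where the holder stood, to the padlock mark and against its end stop, so that the ramp closes up under the blade. Do not disturb the other kitchen things.

Things in the scene. Friction and masses are not known exactly. Their poses are not given: they have to be found in the camera images.
- slicer: Vegetable slicer, fixed: dark frame 140 (x) by 300 mm (y) with steel plates on a frosted catch box. Origin under its centre on the worktop, z up, +y towards the locked end. On the +y half the run-out plate (x -50 to 50, top 90 mm up) ends at a wall (inner face y 138, top 96 mm up); on the -y half lies the ramp. The selector's ledge (x -81 to -50, top 94 mm up) is on the -x side, facing the robot.
- selector (a joint): Green selector, slides along the slicer's +y and stays where it is left (friction about 2.5 N): 0 = thickest cut (big dot), 0.070 m = locked at the end stop (green padlock mark). The food holder's plate blocks it from about 0.035 to 0.045 m on until it is taken off.
- selector_grip (a point): Middle of the selector's grip block, 5 mm under its top, 116 mm above the worktop; moves with it. The block is 16 mm wide (slicer x), 22 mm long (slicer y) and stands 26 mm above the ledge, on a foot 20 x 34 x 4 mm.
- food_holder: Loose white food holder (finger guard), 0.13 to 0.25 kg, on the slicer's run-out plate. Origin: centre of its underside; axes as the slicer's at the start. Foot 94 (x) by 86 mm (y); plate x -79 to 67, y -46 to 46 mm, 12 to 17 mm high (rims to 22); low dome to 30 mm; on the axis a green round grip, 34 to 35 mm across, from 30 to 70 mm height.
- board: Black board lying fixed on the worktop, 160 (x) by 240 (y) by 11 mm high, with rounded corners and an open grip slot at one end. Origin: centre of its underside.
- onion: Brown onion, 82 mm across, 94 high, behind the work; origin at its underside. Leave it.
- lemon: Yellow lemon, 71x53x51 mm, behind the work; origin at its underside. Leave it.
- tin_small: Small food tin, 75 mm across, 58 high, behind the work; origin at its underside. Leave it.
- mug: Cream mug with handle, 82x120x94 mm, to the right; origin at its underside. Leave it.

How it is judged (in metres and radians):
On the way, in this order (a step that is already met when the one before it is completed fails the run):
1. the food holder stands upright on the black board, let go (x of food_holder in the frame of board between -0.045 and 0.045 m and y of food_holder in the frame of board between -0.085 and 0.085 m and z of food_holder in the frame of board below 0.016 m and angle between food_holder's own z axis and vertical below 0.1 rad and contact force between the fingers and food_holder below 0.1 N and linear speed of food_holder below 0.02 m/s), for 0.2 s.
2. the selector is at its end stop at the padlock mark (within 3 mm) (value of joint selector above 0.067 m), for 0.2 s.
At the end, for the whole second after the job is handed in: The food holder stands upright (within 0.1 rad), released and at rest on the black board, its centre within 45 mm of the board's centre across and 85 mm along; the selector rests within 3 mm of its end stop at the padlock mark (joint above 0.067) (all of step 1 and value of joint selector above 0.067 m and velocity of joint selector below 0.005 m/s); the robot touches nothing.
It fails at once if the food holder is tipped over (more than 0.7 rad) (angle between food_holder's own z axis and vertical above 0.7 rad).
It fails at once if the food holder is let fall (faster than 0.6 m/s while not held) (contact force between the fingers and food_holder below 0.1 N and linear speed of food_holder above 0.6 m/s).
It fails at once if the food holder is pressed or slammed on the board (more than 60 N) (contact force between food_holder and board above 60 N).
It fails at once if the onion, lemon, tin or mug is moved by more than 30 mm (distance of any of onion, lemon, tin_small, mug from where it was at the start of the episode above 0.03 m).
It also fails if it takes over 51 s, if anything falls off the work surface, if the arm or the gripper's body presses on something with over 40 N, if the wrist force passes 120 N, or if a joint passes its speed limit or range.

## Robot

A 6-joint arm with a two-finger parallel gripper is mounted at the origin on a cart in front of the work surface, level with it; the furniture and walls round the work are solid. World frame = base frame: x ahead of the robot, y to its left, z up, the work surface at z = 0. Lengths are in m, angles in degrees, forces in N, time in s.
With the tool pointing down it reaches from about 0.325 to 0.9 m from the base axis. Payload 3.5 kg.
Tool frame: the origin (TCP) lies midway between the tips of the shut fingers; the grasp point (between the pads) lies 19 mm behind it; z points along the fingers, y is the direction in which the jaws open and shut (so a half turn about z gives the same grasp; the last joint's range is limited). The gripper opens to 85 mm and grips with 20 to 120 N. Pads are 22 mm wide; open, the fingers measure 114 mm over their backs; the gripper's body (76 mm by 85 mm) begins 54 mm behind the grasp point. The pads swing forward as they close: fully open they stand 13 mm farther back than shut.
Start: joints at [65.065, 15.837, -1.513, 72.651, 0, 84.076], TCP at [0.204, 0.591, 0.231] pointing down, gripper open.
Joint ranges: [-178.77, 178.77], [-48.84, 107.48], [-61.69, 71.31], [-111.58, 123.2], [-90, 87.43], [-180, 180]. Speed limits (degrees/s): [147.25, 147.25, 180, 180, 180, 180].

## Interface

Orientations are given as a 3x3 rotation matrix whose columns are the frame's x, y, z axes.
In Python, from rig import manip, eyes gives the robot as it stands.
- The arm moves only by the tool drive_tool, never from a script. Its argument "increments" is a list of rows, each a list of 3 entries, a list of its own where there are three numbers: the opening, from 0 (shut) to 1 (fully open), then the shift along the tool's x, y, z in cm, then the turn about the tool's z in rad. A call has 1 to 5 rows; each row shifts and turns the pose as measured when the row begins, along the tool's axes as they then stand; what a row does not reach is not made up. A row lasts 1/10 s, in which the tool goes at most 50 mm and 8.59 degrees, less where a joint would pass 70% of its speed; a pose out of reach is approached as far as the arm can. A call is refused whole if a number of a shift passes 5 or a number of a turn 0.15, either way. A call with a gripper value outside its range is refused whole. The fingers move at their own pace and stop on an object; "force" is the grip in N (left out, the last holds). Time passes only in rows, so rows that do not move let the fingers close. It gives the time, the measured TCP pose, the force and the opening at its end, in the units of the state.
- manip.get_obs(): the state, without advancing time (a new reading comes with each control period).
- eyes.read_camera(name): name is "side" or "top" or "wrist"; returns the picture (384x512x3 uint8, blue, green, red); there is no depth.
- eyes.camera_params(name): a dict with "mtx" (3x3 intrinsics, pixels), "rvec" (rotation vector, rad) and "tvec" (3), from world to camera coordinates, as OpenCV has them; the wrist camera has in their place "hand_eye" (4x4, takes a point from camera to tool coordinates, whose origin is the TCP and whose axes are the flange's). Camera axes: x right, y down, z forward; pixel columns grow to the right and rows downward; lengths in m; the calibration is good to about 2 mm. A picture is of the moment at which its call begins: read the wrist's pose just before it. camera_params takes no time and is no camera call.
- manip.finish_job(): hands the job in, once; it reports no verdict.
The state is a dict: "time": time; "q": joint angles; "qvel": joint speeds; "joint_torque": joint torques, N m; "position": TCP position; "eef_rot": TCP orientation; "force": force on the tool from outside, world axes, zero at the start; "moment": the same for the moment, N m; "width": opening from 0.0 (shut) to 1.0 (fully open).
Only numpy, scipy, OpenCV 4.12 (cv2) and the standard library are available. Lean on these libraries where they do the work, as an engineer would, in place of code of your own. Each camera call takes 0.05 s, during which the arm holds its last target. There are 200 camera calls.

## Working session

There is one attempt and no reset: what is moved stays moved. The work goes in short steps, Python scripts to look and compute and a tool call to move; the robot and the scene stay as the last step left them, time stands still between calls to the robot, and variables do not carry over. Pictures are saved under pics/ and viewed, about 8 in all and at most 12, crops included, and the job is handed in when it is done.

Besides the shell and the picture viewer there is one more tool, called after "Request:" by a JSON object that holds its "name" and its "arguments". drive_tool: Moves the arm, as the interface text tells. Its arguments: {"type":"object","properties":{"increments":{"type":"array"},"force":{"type":"number"}},"required":["increments"]}

```bash
mkdir -p pics; cat > h.py <<'E'
from rig import manip, eyes
import numpy as np, cv2
def cam(n):
    p=eyes.camera_params(n); K=np.array(p["mtx"],float)
    if n=="wrist":
        o=manip.get_obs(); T=np.eye(4); T[:3,:3]=o["eef_rot"]; T[:3,3]=o["position"]
        M=T@np.array(p["hand_eye"]); return K,M[:3,:3],M[:3,3]
    R=cv2.Rodrigues(np.array(p["rvec"],float))[0]; return K,R.T,-R.T@np.array(p["tvec"],float).ravel()
def ray(c,uv,z):
    K,R,t=c; d=R@np.linalg.solve(K,[uv[0],uv[1],1]); return t+d*(z-t[2])/d[2]
def proj(c,P):
    K,R,t=c; q=K@(R.T@(np.array(P)-t)); return q[:2]/q[2]
E
python3 - <<'E'
from h import *
ims=[]
for n in("top","side"):
    im=eyes.read_camera(n); cv2.imwrite(f"pics/{n}0.png",im)
    K,R,t=cam(n); print(n,K[0,0],t.round(3),R[:,2].round(2))
    hsv=cv2.cvtColor(im,cv2.COLOR_BGR2HSV)
    m=cv2.inRange(hsv,(40,80,40),(90,255,255))
    k,l,s,c=cv2.connectedComponentsWithStats(m)
    for i in range(1,k):
        if s[i,4]>15: print(s[i],c[i].round(1))
print(manip.get_obs()["eef_rot"],manip.get_obs()["time"])
E
```

```text
top 421.680543410264 [ 0.338 -0.033  1.516] [ 0.15 -0.01 -0.99]
[127 212  11  10  86] [131.9 216.2]
[320 214  15  18  70] [327.9 221.1]
[153 234  11   7  69] [158.1 236.7]
[222 363  40  21 628] [241.7 374.8]
side 448.632825862236 [-0.915  0.375  0.953] [ 0.83 -0.25 -0.49]
[ 187   49   44   46 1426] [208.1  71.8]
[  1 100  26  26 439] [ 13.4 112.5]
[ 45 138  13  23 139] [ 51.  148.6]
[ 28 177  31  16 288] [ 43.  185.2]
[138 209  10  11  67] [142.6 214.4]
[293 222  17  21 202] [301.1 232.2]
[162 224  12   9  51] [167.1 229. ]
[ 259  289   43   32 1011] [280.2 304.7]
[[-9.45474616e-01  3.25694658e-01 -8.60934235e-04]
 [ 3.25695718e-01  9.45472912e-01 -1.80869015e-03]
 [ 2.24909278e-04 -1.99047322e-03 -9.99997994e-01]] 0.1
```

View pics/top0.png

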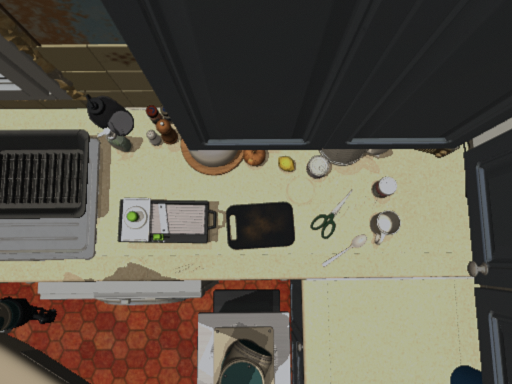

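View pics/side0.png

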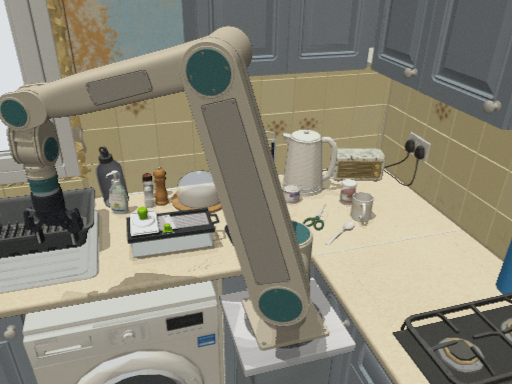

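The top view shows the holder grip at (132,216), the selector at (158,237) and the board spanning about (226..294, 203..248). The side view agrees.

```bash
python3 - <<'E'
from h import *
c=cam("top"); s=cam("side")
def tri(a,b):
    P=[]
    for cc,uv in((c,a),(s,b)):
        K,R,t=cc; d=R@np.linalg.solve(K,[*uv,1]); d/=np.linalg.norm(d); P.append((np.eye(3)-np.outer(d,d),t))
    return np.linalg.solve(sum(A for A,_ in P),sum(A@t for A,t in P))
print("grip",ray(c,(131.9,216.2),.15),tri((131.9,216.2),(142.6,214.4)))
print("sel",ray(c,(158.1,236.7),.11),tri((158.1,236.7),(167.1,229)))
im=cv2.imread("pics/top0.png"); g=cv2.cvtColor(im,cv2.COLOR_BGR2GRAY)
m=cv2.inRange(g,0,70); 
roi=np.zeros_like(m); roi[195:255,224:300]=m[195:255,224:300]
cs,_=cv2.findContours(roi,cv2.RETR_EXTERNAL,cv2.CHAIN_APPROX_NONE); b=max(cs,key=cv2.contourArea)
r=cv2.minAreaRect(b); print(r,[ray(c,p,.011).round(3) for p in cv2.boxPoints(r)], ray(c,r[0],.011))
roi=np.zeros_like(m); roi[190:255,112:212]=m[190:255,112:212]
cs,_=cv2.findContours(roi,cv2.RETR_EXTERNAL,cv2.CHAIN_APPROX_NONE); b=np.vstack([x for x in cs if cv2.contourArea(x)>20])
r=cv2.minAreaRect(b); print(r,[ray(c,p,.09).round(3) for p in cv2.boxPoints(r)])
a=cv2.resize(im[190:260,105:305],None,fx=4,fy=4,interpolation=cv2.INTER_CUBIC); cv2.imwrite("pics/top1.png",a)
E
```

```text
grip [0.47694417 0.35409907 0.15      ] [0.47806633 0.35608043 0.13346001]
sel [0.41208436 0.27637847 0.11      ] [0.41270583 0.27899545 0.09953586]
((259.9466857910156, 225.25381469726562), (44.101924896240234, 66.97222900390625), 85.91438293457031) [array([0.527, 0.061, 0.011]), array([ 0.542, -0.179,  0.011]), array([ 0.384, -0.187,  0.011]), array([0.37 , 0.05 , 0.011])] [ 0.4550159  -0.06377214  0.011     ]
((164.78294372558594, 220.98439025878906), (92.71722412109375, 42.01181411743164), 1.2453643083572388) [array([0.4  , 0.415, 0.09 ]), array([0.542, 0.417, 0.09 ]), array([0.533, 0.102, 0.09 ]), array([0.391, 0.104, 0.09 ])]
```

View pics/top1.png

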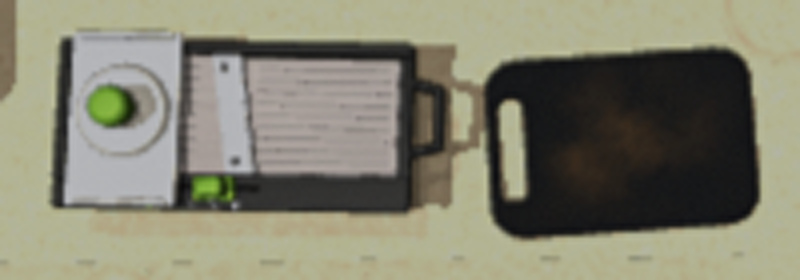

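The zoomed view confirms it: board centre about (0.455,-0.064) and its size fits, holder grip about (0.477,0.355), selector about (0.412,0.277).

Request:
{"name": "drive_tool", "arguments": {"increments": [[1, [0, 0, 0], -0.11], [1, [-2, -2, 0], -0.11], [1, [-4, -3, 0], -0.11], [1, [-4, -3, 0], 0], [1, [-4, -3, 0], 0]], "force": 40}}

```text
time: 0.6
position: [0.3334, 0.4729, 0.2267]
eef_rot: [[-1.0, -0.024, -0.005], [-0.024, 1.0, -0.005], [0.005, -0.005, -1.0]]
force: [-0.5, 0.4, -0.1]
width: 0.995
```

Request:
{"name": "drive_tool", "arguments": {"increments": [[1, [-4, -4, 0], 0], [1, [-3, -3, 0], 0], [1, [-2, -2, 0], 0], [1, [0, 0, 0], 0]]}}

```text
time: 1.0
position: [0.4263, 0.3826, 0.2247]
eef_rot: [[-1.0, -0.018, -0.006], [-0.017, 1.0, -0.008], [0.006, -0.007, -1.0]]
force: [-0.7, 0.3, -0.2]
width: 0.995
```

Request:
{"name": "drive_tool", "arguments": {"increments": [[1, [-3, -1.8, 0], 0], [1, [-1.8, -0.9, 0], 0], [1, [0, 0, 0], 0]]}}

```text
time: 1.3
position: [0.4748, 0.3556, 0.2233]
eef_rot: [[-1.0, -0.017, -0.009], [-0.017, 1.0, -0.007], [0.009, -0.007, -1.0]]
force: [-0.5, -0.1, 0.1]
width: 0.998
```

```bash
python3 - <<'E'
from h import *
o=manip.get_obs(); print(o["position"])
c=cam("wrist"); im=eyes.read_camera("wrist"); cv2.imwrite("pics/w1.png",im)
print(c[2],c[1][:,2])
m=cv2.inRange(cv2.cvtColor(im,cv2.COLOR_BGR2HSV),(40,80,40),(90,255,255))
k,l,s,ce=cv2.connectedComponentsWithStats(m)
for i in range(1,k):
    if s[i,4]>40: print(s[i],ce[i].round(1),ray(c,ce[i],.16).round(3),ray(c,ce[i],.12).round(3))
E
```

```text
[0.47481721 0.35561497 0.22327348]
[0.40756082 0.35551026 0.36809938] [ 0.25841208 -0.002395   -0.96603181]
[ 138   83   50   31 1361] [163.1  98.1] [0.41  0.298 0.16 ] [0.411 0.287 0.12 ]
[ 234  174   52   54 2171] [259.7 201. ] [0.472 0.355 0.16 ] [0.485 0.355 0.12 ]
```

View pics/w1.png

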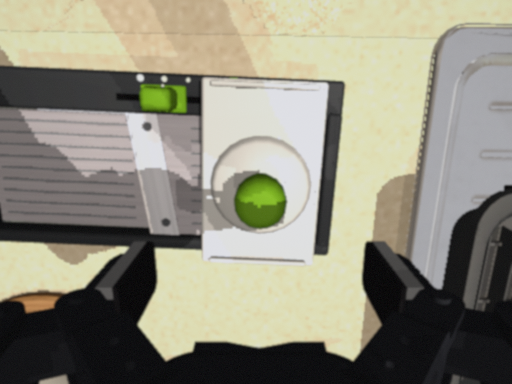

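The grip is directly under the TCP, at (260,201) or (0.475,0.355). The selector shows at (163,98). I'll descend.

Request:
{"name": "drive_tool", "arguments": {"increments": [[1, [0, 0, 2.5], 0], [1, [0, 0, 3], 0], [1, [0, 0, 2.2], 0], [1, [0, 0, 1], 0], [1, [0, 0, 0.5], 0]]}}

```text
time: 1.85
position: [0.4684, 0.3607, 0.1303]
eef_rot: [[-1.0, -0.025, -0.011], [-0.025, 1.0, -0.003], [0.011, -0.003, -1.0]]
force: [-0.0, -0.3, 0.7]
width: 1.0
```

Request:
{"name": "drive_tool", "arguments": {"increments": [[1, [-0.7, -0.55, 0.2], 0], [0.3, [0, 0, 0.1], 0], [0.3, [0, 0, 0], 0], [0.2, [0, 0, 0], 0], [0.2, [0, 0, 0], 0]]}}

```text
time: 2.35
position: [0.4771, 0.3569, 0.1303]
eef_rot: [[-1.0, -0.026, -0.007], [-0.026, 1.0, -0.001], [0.007, -0.001, -1.0]]
force: [0.5, 0.3, -2.5]
width: 0.385
```

Request:
{"name": "drive_tool", "arguments": {"increments": [[0.2, [0, 0, 0], 0], [0.2, [0, 0, 0], 0], [0.2, [0, 0, 0], 0]]}}

```text
time: 2.65
position: [0.4768, 0.3566, 0.13]
eef_rot: [[-1.0, -0.026, -0.008], [-0.026, 1.0, -0.001], [0.008, -0.001, -1.0]]
force: [0.5, -0.7, -2.4]
width: 0.386
```

Request:
{"name": "drive_tool", "arguments": {"increments": [[0.1, [0, 0, -0.5], 0], [0.1, [0, 0, -1], 0], [0.1, [0, 0, -2], 0], [0.1, [0, 0, -2], 0], [0.1, [0, 0, -1], 0]]}}

```text
time: 3.15
position: [0.4752, 0.3555, 0.196]
eef_rot: [[-1.0, -0.026, -0.013], [-0.026, 1.0, -0.004], [0.014, -0.004, -1.0]]
force: [-0.1, 0.3, -2.7]
width: 0.387
```

Request:
{"name": "drive_tool", "arguments": {"increments": [[0.1, [0, 0, -1], 0], [0.1, [0, -1, -0.5], 0], [0.1, [0, -2, 0], 0], [0.1, [0, -3, 0], 0], [0.1, [0, -3, 0], 0]]}}

```text
time: 3.65
position: [0.4788, 0.2652, 0.2146]
eef_rot: [[-0.999, -0.032, -0.009], [-0.032, 0.999, -0.002], [0.009, -0.002, -1.0]]
force: [-0.0, -1.0, -2.6]
width: 0.383
```

Request:
{"name": "drive_tool", "arguments": {"increments": [[0.1, [0.4, -4, 0], 0], [0.1, [0.5, -4, 0], 0], [0.1, [0.5, -4, 0], 0], [0.1, [0.5, -4, 0], 0], [0.1, [0.5, -4, 0], 0]]}}

```text
time: 4.15
position: [0.4577, 0.0554, 0.2138]
eef_rot: [[-0.999, -0.034, -0.012], [-0.034, 0.999, -0.005], [0.012, -0.004, -1.0]]
force: [0.1, -0.9, -2.5]
width: 0.385
```

Request:
{"name": "drive_tool", "arguments": {"increments": [[0.1, [0.3, -4, 0], 0], [0.1, [0.3, -3.5, 0], 0], [0.1, [0.2, -2, 0], 0], [0.1, [0.1, -1, 0], 0], [0.1, [0, 0, 0], 0]]}}

```text
time: 4.65
position: [0.4467, -0.0598, 0.2132]
eef_rot: [[-1.0, -0.025, -0.015], [-0.025, 1.0, -0.006], [0.016, -0.006, -1.0]]
force: [-0.2, 0.4, -1.9]
width: 0.383
```

Request:
{"name": "drive_tool", "arguments": {"increments": [[0.1, [-0.5, 0, 2.5], 0], [0.1, [-0.3, 0, 3.5], 0], [0.1, [-0.3, 0, 3.5], 0], [0.1, [-0.2, 0, 2.5], 0], [0.1, [-0.1, 0, 1], 0]]}}

```text
time: 5.15
position: [0.4623, -0.0567, 0.0822]
eef_rot: [[-1.0, -0.03, -0.008], [-0.03, 1.0, -0.005], [0.008, -0.005, -1.0]]
force: [0.1, -0.1, -1.3]
width: 0.386
```

Request:
{"name": "drive_tool", "arguments": {"increments": [[0.1, [-0.1, 0, 0.5], 0], [0.1, [0, 0, 0.3], 0]]}}

```text
time: 5.35
position: [0.4626, -0.0551, 0.0732]
eef_rot: [[-0.999, -0.032, -0.01], [-0.032, 0.999, -0.004], [0.01, -0.004, -1.0]]
force: [1.0, -0.1, -1.6]
width: 0.388
```

Request:
{"name": "drive_tool", "arguments": {"increments": [[0.1, [0.2, -0.3, 0.6], 0], [0.1, [0.2, -0.3, 0.5], 0], [0.1, [0, 0, 0.3], 0], [0.1, [0, 0, 0.2], 0]]}}

```text
time: 5.75
position: [0.4614, -0.0623, 0.0593]
eef_rot: [[-0.999, -0.033, -0.004], [-0.033, 0.999, -0.006], [0.004, -0.006, -1.0]]
force: [0.4, -0.4, -2.5]
width: 0.383
```

Request:
{"name": "drive_tool", "arguments": {"increments": [[0.1, [0, 0, 0.2], 0], [0.1, [0, 0, 0.2], 0]]}}

```text
time: 5.95
position: [0.462, -0.0627, 0.0556]
eef_rot: [[-0.999, -0.032, -0.002], [-0.032, 0.999, -0.006], [0.002, -0.006, -1.0]]
force: [-0.4, 0.0, -2.4]
width: 0.385
```

Request:
{"name": "drive_tool", "arguments": {"increments": [[0.1, [0, 0, 0.2], 0], [0.1, [0, 0, 0.2], 0]]}}

```text
time: 6.15
position: [0.4623, -0.0628, 0.0516]
eef_rot: [[-0.999, -0.032, -0.002], [-0.032, 0.999, -0.006], [0.002, -0.006, -1.0]]
force: [0.4, -0.2, -1.8]
width: 0.386
```

Request:
{"name": "drive_tool", "arguments": {"increments": [[0.1, [0, 0, 0.1], 0], [0.1, [0, 0, 0], 0]]}}

```text
time: 6.35
position: [0.4625, -0.0629, 0.0511]
eef_rot: [[-0.999, -0.032, -0.002], [-0.032, 0.999, -0.006], [0.002, -0.006, -1.0]]
force: [-0.5, 0.3, -1.0]
width: 0.384
```

Request:
{"name": "drive_tool", "arguments": {"increments": [[0.1, [0, 0, 0.1], 0], [0.1, [0, 0, 0.05], 0]]}}

```text
time: 6.55
position: [0.4626, -0.063, 0.051]
eef_rot: [[-0.999, -0.032, -0.002], [-0.032, 0.999, -0.006], [0.002, -0.006, -1.0]]
force: [-3.0, 0.8, 3.4]
width: 0.381
```

Contact: the force has gone from -2.5 to +3.4 N. I'll release.

Request:
{"name": "drive_tool", "arguments": {"increments": [[0.5, [0, 0, 0], 0], [0.7, [0, 0, 0], 0], [1, [0, 0, 0], 0], [1, [0, 0, 0], 0]]}}

```text
time: 6.95
position: [0.464, -0.0634, 0.0514]
eef_rot: [[-0.999, -0.032, 0.001], [-0.032, 0.999, -0.007], [-0.001, -0.007, -1.0]]
force: [-0.1, 0.6, -1.0]
width: 0.978
```

Request:
{"name": "drive_tool", "arguments": {"increments": [[1, [0, 0, -1], 0], [1, [0, 0, -2], 0], [1, [0, 0, -4], 0], [1, [0, 0, -4], 0], [1, [0, 0, -3], 0]]}}

```text
time: 7.45
position: [0.4592, -0.0611, 0.1929]
eef_rot: [[-0.999, -0.032, -0.011], [-0.032, 0.999, -0.004], [0.011, -0.004, -1.0]]
force: [0.8, 0.5, 0.1]
width: 1.0
```

Request:
{"name": "drive_tool", "arguments": {"increments": [[0.5, [1, 4, -1], 0], [0, [1, 4, 0], 0], [0, [1, 4, 0], 0], [0, [1, 4, 0], 0], [0, [0.5, 3, 0], 0]]}}

```text
time: 7.95
position: [0.4155, 0.129, 0.2143]
eef_rot: [[-1.0, -0.022, 0.012], [-0.022, 1.0, -0.007], [-0.012, -0.007, -1.0]]
force: [0.6, -0.2, 0.3]
width: 0.143
```

```bash
python3 - <<'E'
from h import *
o=manip.get_obs(); print(o["position"],o["force"],o["time"])
c=cam("wrist"); im=eyes.read_camera("wrist"); t=eyes.read_camera("top"); ct=cam("top")
for n,i,cc in(("w",im,c),("t",t,ct)):
    m=cv2.inRange(cv2.cvtColor(i,cv2.COLOR_BGR2HSV),(40,80,40),(90,255,255))
    k,l,s,ce=cv2.connectedComponentsWithStats(m)
    for j in range(1,k):
        if s[j,4]>40: print(n,s[j],ce[j].round(1),ray(cc,ce[j],.07).round(3),ray(cc,ce[j],.12).round(3))
cv2.imwrite("pics/c2.png",np.vstack([cv2.resize(t[180:260,105:305],None,fx=2.56,fy=2.56,interpolation=cv2.INTER_CUBIC),im]))
E
```

```text
[0.41553796 0.12897359 0.21433008] [ 0.61760987 -0.18129028  0.25489396] 7.95
w [ 432  166   60   33 1526] [461.8 182. ] [0.42  0.302 0.07 ] [0.407 0.272 0.12 ]
w [  19  196   56   42 1692] [ 45.8 215.8] [ 0.46  -0.061  0.07 ] [ 0.44  -0.028  0.12 ]
t [320 214  15  16  65] [327.9 220.6] [ 0.464 -0.296  0.07 ] [ 0.46  -0.287  0.12 ]
t [256 217  10  10  73] [260.6 221.3] [ 0.464 -0.065  0.07 ] [ 0.46  -0.064  0.12 ]
t [233 363  29  21 389] [247.5 373.9] [-0.034 -0.017  0.07 ] [-0.021 -0.017  0.12 ]
```

View pics/c2.png

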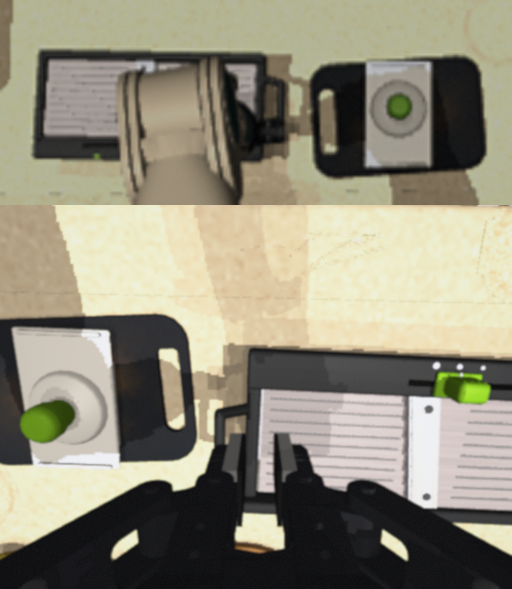

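The holder stands on the board centre at (0.464,-0.065). The selector grip shows at (462,182) in the wrist view, y about 0.277. I'll bring the shut fingers behind it.

Request:
{"name": "drive_tool", "arguments": {"increments": [[0, [0, 4, 0], 0], [0, [0, 3.5, 0], 0], [0, [0, 1.5, 1], 0], [0, [0, 0, 2.5], 0], [0, [0, 0, 2], 0]]}}

```text
time: 8.55
position: [0.4195, 0.2227, 0.1641]
eef_rot: [[-0.999, -0.024, 0.026], [-0.024, 1.0, -0.004], [-0.026, -0.005, -1.0]]
force: [0.2, 0.0, 0.2]
width: 0.001
```

Request:
{"name": "drive_tool", "arguments": {"increments": [[0, [0, 0, 0.5], 0], [0, [0, 0, 0], 0]]}}

```text
time: 8.75
position: [0.4182, 0.2212, 0.1572]
eef_rot: [[-0.999, -0.024, 0.022], [-0.024, 1.0, -0.006], [-0.021, -0.007, -1.0]]
force: [-0.4, 0.5, 0.1]
width: 0.003
```

Request:
{"name": "drive_tool", "arguments": {"increments": [[0, [0.8, 0, 1.5], 0], [0, [0.5, 0, 1.5], 0], [0, [0.2, 0, 1], 0], [0, [0, 0, 0.5], 0], [0, [0, 0, 0.2], 0]]}}

```text
time: 9.25
position: [0.4091, 0.2201, 0.114]
eef_rot: [[-0.999, -0.02, 0.031], [-0.02, 1.0, -0.004], [-0.03, -0.004, -1.0]]
force: [-0.4, -0.2, -0.2]
width: -0.002
```

```bash
python3 - <<'E'
from h import *
o=manip.get_obs(); print(o["position"],o["force"],o["time"])
c=cam("wrist"); im=eyes.read_camera("wrist")
m=cv2.inRange(cv2.cvtColor(im,cv2.COLOR_BGR2HSV),(40,80,40),(90,255,255))
k,l,s,ce=cv2.connectedComponentsWithStats(m)
for j in range(1,k):
    if s[j,4]>40: print(s[j],ce[j].round(1),[ray(c,p,.121).round(3) for p in (ce[j],s[j,:2],s[j,:2]+s[j,2:4])])
cv2.imwrite("pics/w3.png",im)
E
```

```text
[0.40911152 0.22012602 0.11404643] [-0.40616448 -0.17878864 -0.193202  ] 9.25
[481 208  17  16 220] [488.4 215. ] [array([0.388, 0.316, 0.121]), array([0.385, 0.312, 0.121]), array([0.392, 0.321, 0.121])]
[ 344  219   80   59 3658] [385.9 246.2] [array([0.404, 0.275, 0.121]), array([0.391, 0.256, 0.121]), array([0.419, 0.294, 0.121])]
```

View pics/w3.png

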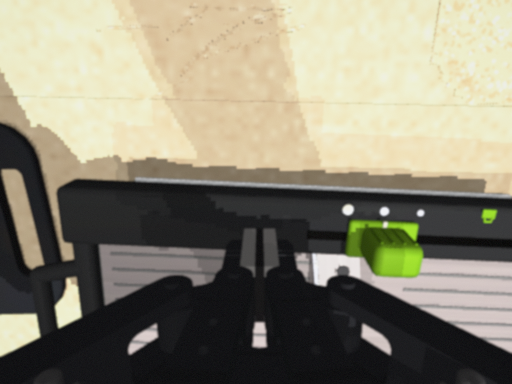

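The selector block is at about (395,255) and the padlock mark at (488,215). The shut fingers are lined up behind the block, so I'll go down 1 cm and push +y.

Request:
{"name": "drive_tool", "arguments": {"increments": [[0, [0, 0, 0.7], 0], [0, [0, 0.8, 0.4], 0], [0, [0, 1, 0], 0], [0, [0, 1, 0], 0], [0, [0, 1, 0], 0]]}}

```text
time: 9.8
position: [0.4108, 0.2604, 0.1035]
eef_rot: [[-0.999, -0.018, 0.034], [-0.018, 1.0, -0.004], [-0.034, -0.005, -0.999]]
force: [0.2, -3.7, 0.5]
width: 0.001
```

Request:
{"name": "drive_tool", "arguments": {"increments": [[0, [0, 1, 0], 0], [0, [0, 1, 0], 0]]}}

```text
time: 10.0
position: [0.4112, 0.2814, 0.1035]
eef_rot: [[-0.999, -0.018, 0.036], [-0.018, 1.0, -0.008], [-0.036, -0.008, -0.999]]
force: [1.7, -3.8, -0.9]
width: 0.002
```

Request:
{"name": "drive_tool", "arguments": {"increments": [[0, [0, 0.8, 0], 0], [0, [0, 0.5, 0], 0], [0, [0, 0.4, 0], 0]]}}

```text
time: 10.3
position: [0.4118, 0.3007, 0.1035]
eef_rot: [[-0.999, -0.019, 0.038], [-0.019, 1.0, -0.009], [-0.038, -0.01, -0.999]]
force: [1.2, -2.5, -0.2]
width: 0.002
```

Request:
{"name": "drive_tool", "arguments": {"increments": [[0, [0, 0.4, 0], 0], [0, [0, 0.3, 0], 0]]}}

```text
time: 10.5
position: [0.4118, 0.3082, 0.1035]
eef_rot: [[-0.999, -0.018, 0.039], [-0.019, 1.0, -0.009], [-0.038, -0.01, -0.999]]
force: [1.5, -2.1, 0.0]
width: -0.005
```

Request:
{"name": "drive_tool", "arguments": {"increments": [[0, [0, 0.3, 0], 0], [0, [0, 0.3, 0], 0]]}}

```text
time: 10.7
position: [0.4118, 0.3086, 0.1036]
eef_rot: [[-0.999, -0.015, 0.04], [-0.016, 1.0, -0.025], [-0.04, -0.025, -0.999]]
force: [1.4, -13.9, 5.6]
width: -0.005
```

Request:
{"name": "drive_tool", "arguments": {"increments": [[0, [0, 0.3, 0], 0], [0, [0, 0.3, 0], 0]]}}

```text
time: 10.9
position: [0.4118, 0.3083, 0.1038]
eef_rot: [[-0.999, -0.011, 0.042], [-0.013, 0.999, -0.04], [-0.041, -0.04, -0.998]]
force: [1.7, -11.0, 4.5]
width: 0.001
```

The fingers are against the end stop: -14 N and no more travel at y 0.308. I'll back off, rise and check.

Request:
{"name": "drive_tool", "arguments": {"increments": [[0, [0, -0.8, 0], 0], [0, [0, -1, 0], 0], [0, [0, -1, -1], 0], [0, [0, -1, -3], 0], [0, [0, -2, -4], 0]]}}

```text
time: 11.4
position: [0.4029, 0.2511, 0.183]
eef_rot: [[-1.0, -0.015, 0.025], [-0.016, 0.999, -0.038], [-0.025, -0.038, -0.999]]
force: [1.2, 1.2, 1.0]
width: -0.004
```

Request:
{"name": "drive_tool", "arguments": {"increments": [[0, [0, -3, -3], 0], [0, [0, -4, -2], 0], [0, [0, -4, 0], 0], [0, [0, 0, 0], 0], [0, [0, 0, 0], 0]]}}

```text
time: 11.9
position: [0.4062, 0.139, 0.25]
eef_rot: [[-0.999, -0.013, 0.043], [-0.014, 1.0, -0.027], [-0.042, -0.028, -0.999]]
force: [0.6, 0.0, 0.5]
width: -0.002
```

```bash
python3 - <<'E'
from h import *
o=manip.get_obs(); print(o["position"],o["force"],o["time"])
c=cam("wrist"); im=eyes.read_camera("wrist"); t=eyes.read_camera("top"); ct=cam("top")
for n,i,cc in(("w",im,c),("t",t,ct)):
    m=cv2.inRange(cv2.cvtColor(i,cv2.COLOR_BGR2HSV),(40,80,40),(90,255,255))
    k,l,s,ce=cv2.connectedComponentsWithStats(m)
    for j in range(1,k):
        if s[j,4]>40: print(n,s[j],ce[j].round(1),ray(cc,ce[j],.07).round(3),ray(cc,ce[j],.11).round(3))
cv2.imwrite("pics/c4.png",np.vstack([cv2.resize(t[140:260,105:405],(512,205),interpolation=cv2.INTER_CUBIC),im]))
E
```

```text
[0.40620008 0.13900321 0.25003685] [0.57712487 0.04066882 0.54692393] 11.9
w [ 466  155   46   39 1213] [490.4 176.7] [0.421 0.354 0.07 ] [0.409 0.327 0.11 ]
w [  43  188   47   37 1268] [ 65.5 205.8] [ 0.459 -0.061  0.07 ] [ 0.444 -0.036  0.11 ]
t [319 214  16  18  70] [327.6 221. ] [ 0.463 -0.295  0.07 ] [ 0.46  -0.288  0.11 ]
t [256 217  10  10  73] [260.6 221.3] [ 0.464 -0.065  0.07 ] [ 0.461 -0.064  0.11 ]
t [224 363  38  21 494] [244.2 373.4] [-0.032 -0.006  0.07 ] [-0.022 -0.007  0.11 ]
```

View pics/c4.png

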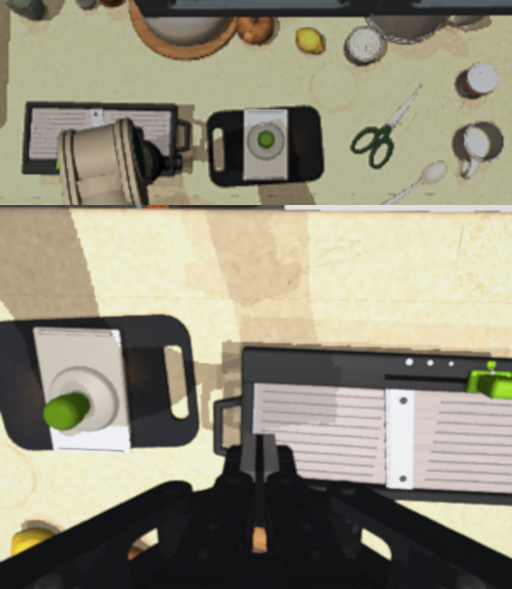

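The selector foot spans about 468 to 515 px, centred on the padlock mark at 491. The holder is upright on the board, the other things are in place and the arm is clear.

```bash
python3 -c "
from rig import manip
print(manip.finish_job())"
```

```text
the job is handed in; nothing more can be done
None
```

I lifted the holder off by its green grip and stood it upright on the black board. I then pushed the selector with shut fingers to its end stop and handed the job in at about 12 s. The hand-in gives no verdict.

- **Holder:** the last top view puts its grip at (0.464, -0.065), within 10 mm of the measured board centre (0.455, -0.064). It looks upright and released.
- **Selector:** it stopped hard, with the push rising from about 2.5 N to 14 N and no more travel. In the wrist view its foot is centred on the padlock mark; the picture edge cut off part of the foot, so I judged that centre from its visible edge and its known length. I did not read the joint value itself.
- **Surroundings:** the onion, lemon, tin and mug look unmoved in the top view, judged by eye. The arm was well clear of everything, with the force reading back near zero.

No check failed. My one estimate that was off was the end-stop position: I expected the fingers to stop at y ≈ 0.304, and they stopped at 0.308.

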